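Clamp the laminated block in the jig

ROBOT

A 6-joint arm with a two-finger parallel gripper is mounted at the origin on the work surface. World frame = base frame: x ahead of the robot, y to its left, z up, the work surface at z = 0. Lengths are in m, angles in degrees, forces in N, time in s.
With the tool pointing down it reaches from about 0.35 to 0.875 m from the base axis. Payload 4.2 kg.
Tool frame: the origin (TCP) lies midway between the tips of the shut fingers; the grasp point (between the pads) lies 19 mm behind it; z points along the fingers, y is the direction in which the jaws open and shut (so a half turn about z gives the same grasp; the last joint's range is limited). The gripper opens to 87 mm and grips with 3 to 60 N. Pads are 19 mm wide; open, the fingers measure 117 mm over their backs; the gripper's body (75 mm by 190 mm) begins 51 mm behind the grasp point.
Start: joints at [14.817, 22.042, 0.453, 0, -68.411, -14.817], TCP at [0.625, 0, 0.223] pointing down, gripper open.
Joint ranges: [-179.83, 179.83], [-69.29, 118.12], [-61.27, 80.66], [-181.25, 117.63], [-171.15, -9.14], [-177.46, 177.46]. Speed limits (degrees/s): [159.86, 159.86, 180, 180, 180, 180].

INTERFACE

Orientations are given as a 3x3 rotation matrix whose columns are the frame's x, y, z axes.
In Python, from station import r gives the robot as it stands.
- The arm moves only by the tool play_rows, never from a script. Its argument "commands" is a list that holds one entry, the list of rows, each a list of 7 numbers: the shift along the world's x, y, z in m, then the turn, a rotation vector about the world's x, y, z in rad, then the closure, from 0 (fully open) to 1 (shut). A call has 1 to 5 rows; each row is the pose to reach, as a shift and turn from the pose commanded when the call began; what a row does not reach only later rows make up. A row lasts 1/10 s, in which the tool goes at most 50 mm and 8.59 degrees, less where a joint would pass 70% of its speed; a pose out of reach is approached as far as the arm can. A call with a gripper value outside its range is refused whole. The fingers move at their own pace and stop on an object; the grip force is fixed at half the most. Time passes only in rows, so rows that repeat a pose let the fingers close. It gives the time, the measured TCP pose, the force and the opening at its end, in the units of the state.
- r.sense(): the state, without advancing time (a new reading comes with each control period).
- r.capture(name): name is "scene" or "side" or "wrist"; returns a dict with "image" (480x640x3 uint8, red, green, blue), "range_z" (480x640 float32, m along the optical axis (not along the pixel's ray), 0 where there is no reading), "intrinsics" (3x3 intrinsics, pixels), "extrinsics" (4x4, takes a point from camera to world coordinates); the wrist camera has in their place "mount" (4x4, takes a point from camera to tool coordinates, whose origin is the TCP and whose axes are the flange's). Camera axes: x right, y up, looking along -z (the intrinsics and any distortion apply to the point x, -y, -z); pixel columns grow to the right and rows downward; lengths in m; the calibration is good to about 2 mm. The wrist camera is an equidistant fisheye: a pixel r from the principal point sees the ray r / f radians off the axis. A picture is of the moment at which its call begins: read the wrist's pose just before it.
- r.finish_job(): hands the job in, once; it reports no verdict.
The state is a dict: "time_s": time; "joints": joint angles; "joint_velocities": joint speeds; "effort": joint torques, N m; "tcp_pos": TCP position; "ee_rot": TCP orientation; "wrist_force": force on the tool from outside, world axes, zero at the start; "moment": the same for the moment, N m; "gripper_width": opening from 0.0 (shut) to 1.0 (fully open).
Only numpy, scipy, OpenCV 4.12 (cv2) and the standard library are available. Lean on these libraries where they do the work, as an engineer would, in place of code of your own. Each camera call takes 0.05 s, during which the arm holds its last target. There are 200 camera calls.

TASK

Clamp the plywood block down in the jig: with the back of a finger, push the steel clamp strap round until it lies fully over the block against its stop, and only then push the black cam lever fully down so that the rubber pad presses on the block. Nothing is to be picked up or carried: leave the block sitting where it is in its nest and do not disturb the mug, the glue bottle or the jar.

Things in the scene. Friction and masses are not known exactly. Their poses are not given: they have to be found in the camera images.
- fixture: The clamp jig: aluminium plate 130 (x) by 270 (y) by 12 mm fixed to the table; its place and yaw (within 0.45 rad) differ each time. Origin on the table under the pivot post. z up, y from the post to the block's nest, x across; the plate reaches 130 mm to -y and 140 mm to +y of the post. Two fixed steel fences 18 mm high stand on it, at the block's +x and -y sides.
- post (a point): Fixed point on the axis of the clamp's upright pivot post, 72 mm above the table, at mid-height of the strap. Axes as the jig's (fixture).
- strap (a joint): Swing of the steel clamp strap about the vertical post axis, rad: 0 = fully over the block at its stop (strap points along the jig's +y), growing anticlockwise seen from above (1.57 = points along the jig's -x, away from the block); stops at 0 and 1.9. Starts between 1.1 and 1.7. Stiff hinge, 0.12 N m: 1 to 2 N near the free end moves it; it stays where it is left.
- strap_end (a point): On the strap's centre line at mid-height, 112 mm out from the post axis. The strap is a bar 24 mm wide, 20 mm tall, 62 to 82 mm above the table, from 23 mm behind the post axis to 125 mm out. Its axes: y to its free end, x across, z up. It must turn clockwise seen from above: push its -x side face, beside which nothing stands higher than 54 mm.
- pad: Round rubber pad, 20 mm across, on a springy plunger through the strap that the lever drives down 6 mm, 78 mm out from the post axis; origin at the middle of its underside. It hangs 3 to 4 mm above the block with the lever up and presses on it with about 6 N when the lever is down.
- lever (a joint): Angle of the cam lever, rad: 0 = fully raised (52 degrees above level), 0.9 = fully down (level); these are its stops. Starts between 0 and 0.12. It rides on the strap, turns with it, and points from its pivot away from the strap's free end (the strap's -y). Friction about 0.15 N m: 2 to 4 N near its end moves it; it stays where it is left.
- lever_pivot (a point): The lever's pivot, on the post axis 28 mm above the strap's mid-height (100 mm above the table); the lever turns about the strap's x axis through this point.
- lever_end (a point): Point on the upper pressing face of the lever's black grip, 85 mm out from the pivot along the lever and 6 mm above its centre line. The grip is 24 mm wide and 12 mm thick, from 40 to 102 mm out from the pivot; between pivot and grip is a steel shank 14 mm wide.
- block_mid (a point): Centre of the loose laminated plywood block, 60 (jig x) by 50 (jig y) by 42 mm high, 0.11 to 0.22 kg, standing on the jig's plate in its nest, about 75 mm from the post axis; its top is 54 mm above the table.
- mug_mid (a point): Mid-height of the white mug, 80 mm across with a side handle, 95 mm high: leave alone.
- glue_mid (a point): Mid-height of the glue bottle, 54 mm across, 130 mm high: leave alone.
- jar_mid (a point): Mid-height of the screw-top glass jar, 64 mm across, 75 mm high: leave alone.

How it is judged:
By the outcome, as a careful person would: the job done as asked, in the order asked, and still so for the second after the job is handed in, with the robot touching nothing.
It also fails if it takes over 53 s, if anything falls off the work surface, if the arm or the gripper's body presses on something with over 40 N, if the wrist force passes 120 N, or if a joint passes its speed limit or range.

## Working session

There is one attempt and no reset: what is moved stays moved. The work goes in short steps, Python scripts to look and compute and a tool call to move; the robot and the scene stay as the last step left them, time stands still between calls to the robot, and variables do not carry over. Pictures are saved under pics/ and viewed, about 8 in all and at most 12, crops included, and the job is handed in when it is done.

Besides the shell and the picture viewer there is one more tool, called after "Call:" as name([rows], argument=value, ...), one row to a line, values as JSON. play_rows: Moves the arm, as the interface text tells. Its arguments: {"type":"object","properties":{"commands":{"type":"array","items":{"type":"array","items":{"type":"array","items":{"type":"number"}}}}},"required":["commands"]}

```bash
mkdir -p pics; cat > h.py <<'E'
import numpy as np, cv2
from station import r
def cap(n,name):
    c=r.capture(n); cv2.imwrite(f'pics/{name}.png',c['image'][:,:,::-1]); 
    np.savez(f'pics/{name}.npz',**{k:v for k,v in c.items()}); return c
def cloud(c):
    K=c['intrinsics'];z=c['range_z'];v,u=np.mgrid[:480,:640]
    P=np.stack([(u-K[0,2])/K[0,0]*z,-(v-K[1,2])/K[1,1]*z,-z],-1)
    E=c['extrinsics'];return P@E[:3,:3].T+E[:3,3]
E
python3 - <<'E'
from h import *
s=r.sense();print(s['time_s'],s['tcp_pos'],s['ee_rot'],s['wrist_force'])
for n in('scene','side'):
    c=cap(n,n);print(c['intrinsics'],c['extrinsics'])
E
```

```text
0.0 [6.24381664e-01 2.21235543e-05 2.21465494e-01] [[-1.77170922e-04 -9.99997532e-01 -2.21457256e-03]
 [-9.99999980e-01  1.77386082e-04 -9.69604830e-05]
 [ 9.73530781e-05  2.21455534e-03 -9.99997543e-01]] [-0.34840484  1.31682341 -0.29362944]
[[582.00599206   0.         319.32219143]
 [  0.         582.00599206 233.59784256]
 [  0.           0.           1.        ]] [[-0.22878501 -0.72750255  0.6468365   1.39161864]
 [ 0.97332735 -0.18259958  0.13889298  0.19127305]
 [ 0.01706708  0.66136029  0.74987418  1.11239864]
 [ 0.          0.          0.          1.        ]]
[[479.56066397   0.         311.42235505]
 [  0.         479.56066397 242.27836247]
 [  0.           0.           1.        ]] [[-0.99669785  0.03096583 -0.07506341  0.44440466]
 [-0.07993365 -0.53677665  0.83992942  0.96274928]
 [-0.01428317  0.84315594  0.53747935  0.74553089]
 [ 0.          0.          0.          1.        ]]
```

View pics/scene.png

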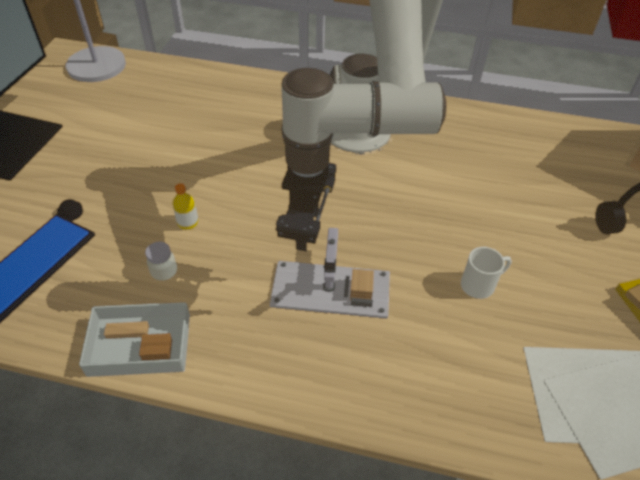

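View pics/side.png

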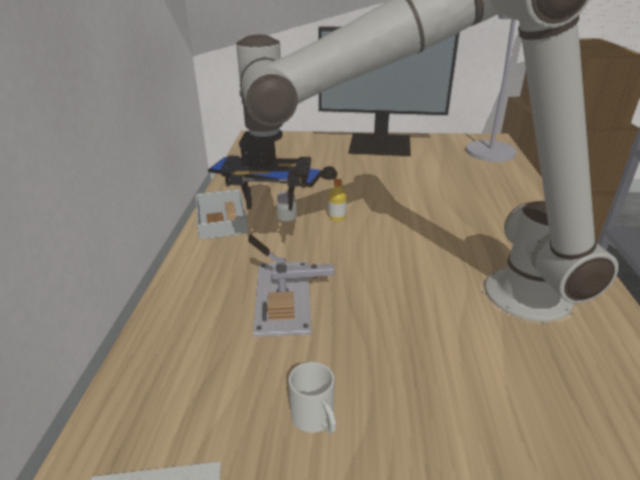

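```bash
cat > m.py <<'E'
from h import *
def jig(tag):
  for n in('scene','side'):
    c=dict(np.load(f'pics/{tag}{n}.npz'));P=cloud(c);I=c['image'].astype(int)
    sat=I.max(2)-I.min(2)
    R=(P[...,0]>.4)&(P[...,0]<.9)&(abs(P[...,1])<.35)&(c['range_z']>0)
    m=R&(P[...,2]>.003)&(P[...,2]<.022)&(sat<40)
    k,l,st,ce=cv2.connectedComponentsWithStats(m.astype(np.uint8))
    i=1+st[1:,4].argmax();q=P[l==i]
    rc=cv2.minAreaRect((q[:,:2]*1000).astype(np.float32));print(n,'plate',rc,np.median(q[:,2]))
    c0=np.array(rc[0])/1000
    near=R&(np.hypot(P[...,0]-c0[0],P[...,1]-c0[1])<.22)
    for lo,hi in((.045,.06),(.074,.090),(.092,.19)):
        q=P[near&(P[...,2]>lo)&(P[...,2]<hi)]
        if len(q)>10:
            r2=cv2.minAreaRect((q[:,:2]*1000).astype(np.float32));print(lo,len(q),r2,q.mean(0).round(3),np.median(q[:,2]))
if __name__=='__main__': jig('')
E
python3 m.py; python3 - <<'E'
import cv2
a=cv2.imread('pics/scene.png')[190:340,230:430];b=cv2.imread('pics/side.png')[200:350,220:370]
cv2.imwrite('pics/c1.png',cv2.hconcat([cv2.resize(a,(440,330),interpolation=2),cv2.resize(b,(330,330),interpolation=2)]))
E
```

```text
scene plate ((595.3181762695312, 49.94026184082031), (139.66192626953125, 274.3294677734375), 7.228015899658203) 0.01181796281650227
0.045 520 ((595.1926879882812, 95.63941955566406), (66.36166381835938, 101.87553405761719), 9.096851348876953) [0.593 0.122 0.053] 0.05359335771091511
0.074 410 ((549.409912109375, 38.8433837890625), (148.6950225830078, 24.868558883666992), 9.199919700622559) [0.545 0.038 0.082] 0.08174940406918663
0.092 133 ((629.4988403320312, 51.58216094970703), (82.97721099853516, 26.892498016357422), 8.881333351135254) [0.635 0.053 0.146] 0.16613824882047235
side plate ((599.1713256835938, 51.54582214355469), (129.9023895263672, 276.04278564453125), 7.262956142425537) 0.010940522064097347
0.045 472 ((581.8693237304688, 89.79962921142578), (141.81040954589844, 81.89800262451172), 64.78660583496094) [0.592 0.119 0.052] 0.052720646307816976
0.074 467 ((548.6041259765625, 41.53668975830078), (146.67996215820312, 31.11846351623535), 11.052062034606934) [0.546 0.043 0.08 ] 0.08049808059704167
0.092 350 ((629.0848388671875, 53.65818786621094), (80.9057846069336, 29.669769287109375), 7.9311842918396) [0.628 0.057 0.136] 0.13875760970283924
```

View pics/c1.png

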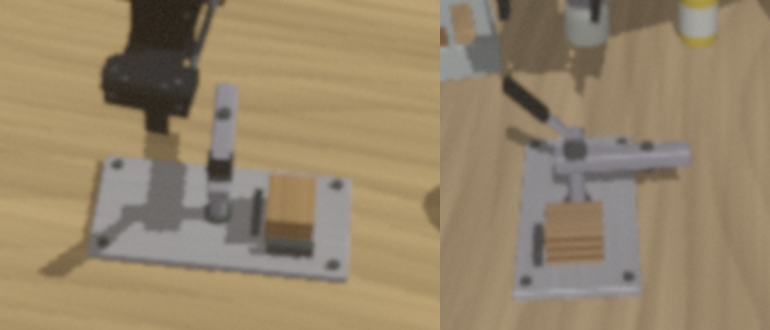

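The scene view shows the jig with its plate centred near pixel (333,288) and the block on the right, at world +y. The strap points towards the robot, and the raised lever points towards the scene camera. From the clouds, the post is at about (0.598, 0.047), the jig yaw is about 7.2°, and the strap is at about 1.6 rad. The mug, bottle and jar are well clear.

Next I close the gripper, turn the jaw axis across the strap and move to the strap's -x side.

Call:
play_rows([
  [[-0.02,-0.003,0,0,0,0.145,1],[-0.04,-0.006,0,0,0,0.29,1],[-0.06,-0.009,0,0,0,0.435,1],[-0.08,-0.012,0,0,0,0.58,1],[-0.1,-0.014,0,0,0,0.725,1]],
])

```text
time_s: 0.6
tcp_pos: [0.5238, -0.0142, 0.222]
ee_rot: [[0.667, -0.745, -0.001], [-0.745, -0.667, -0.0], [-0.001, 0.001, -1.0]]
wrist_force: [0.0, 0.5, 0.2]
gripper_width: 0.63
```

Call:
play_rows([
  [[-0.01,-0.001,0,0,0,0.145,1],[-0.023,-0.002,0,0,0,0.29,1],[-0.023,-0.002,0,0,0,0.435,1],[-0.023,-0.002,0,0,0,0.58,1],[-0.023,-0.002,0,0,0,0.725,1]],
])

```text
time_s: 1.1
tcp_pos: [0.5015, -0.016, 0.2223]
ee_rot: [[0.993, -0.115, -0.001], [-0.115, -0.993, 0.0], [-0.001, 0.0, -1.0]]
wrist_force: [0.7, -0.5, -0.1]
gripper_width: 0.175
```

Call:
play_rows([
  [[0,0,-0.02,0,0,0.14,1],[0,0,-0.05,0,0,0.28,1],[0,0,-0.08,0,0,0.28,1],[0,0,-0.1,0,0,0.28,1],[0,0,-0.1,0,0,0.28,1]],
])

```text
time_s: 1.6
tcp_pos: [0.4994, -0.0165, 0.1195]
ee_rot: [[0.987, 0.158, -0.008], [0.158, -0.987, -0.001], [-0.008, 0.0, -1.0]]
wrist_force: [-0.5, 0.1, 1.1]
gripper_width: 0.007
```

```bash
python3 - <<'E'
from h import *
s=r.sense();print(s['tcp_pos'],s['ee_rot'][:,1],s['gripper_width'],s['joints'],s['wrist_force'])
a=cap('scene','s2')['image'][150:320,220:440];b=cap('side','d2')['image'][150:320,180:400]
cv2.imwrite('pics/c2.png',cv2.vconcat([cv2.resize(x,None,fx=1.7,fy=1.7)[:,:,::-1] for x in(a,b)]))
E
```

```text
[ 0.49941622 -0.01648631  0.11950119] [ 1.57855486e-01 -9.87462197e-01  2.32879749e-04] 0.006732899422047731 [ 1.67305654e+01  1.62237994e+01 -2.48119068e+01 -6.00327651e-02
 -4.94040276e+01  8.23910658e+01] [-0.50785779  0.1177437   1.07632172]
```

View pics/c2.png

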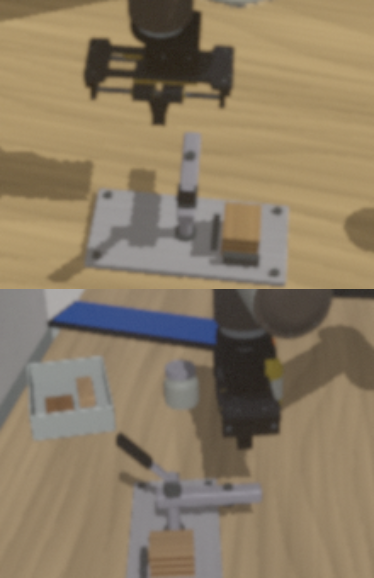

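Shut fingers stand beside the strap's free end with a clear gap. I'll descend and work out the arc rows.

Call:
play_rows([
  [[0,0,-0.03,0,0,0,1],[0,0,-0.059,0,0,0,1],[0,0,-0.059,0,0,0,1]],
])

```text
time_s: 2.0
tcp_pos: [0.5003, -0.0163, 0.0619]
ee_rot: [[0.987, 0.158, -0.005], [0.158, -0.987, -0.001], [-0.005, 0.0, -1.0]]
wrist_force: [-0.4, 0.5, -0.1]
gripper_width: 0.006
```

```bash
python3 - <<'E'
from h import *
s=r.sense();print(s['tcp_pos'])
post=np.array([.598,.047])
def tcp(a,d=.027,R=.105):
    a=np.radians(a);u=np.array([np.cos(a),np.sin(a)]);n=np.array([u[1],-u[0]]);return post+R*u-d*n
p=np.array([.502,-.016])
th=[189.4]+list(np.arange(184.4,97,-5))+[97.2]
prev=p;base=p;b0=189.4
for i,a in enumerate(th):
    q=tcp(a)
    print(round(a,1),(q-base).round(4),round(np.radians(a-b0),3))
    if i%5==0: base=q;b0=a;print('--')
E
```

```text
[ 0.5002751  -0.01634122  0.06194511]
189.4 [-0.0032  0.0192] 0.0
--
184.4 [-0.0034  0.0088] -0.087
179.4 [-0.0061  0.0179] -0.175
174.4 [-0.008   0.0272] -0.262
169.4 [-0.009   0.0366] -0.349
164.4 [-0.0092  0.046 ] -0.436
--
159.4 [0.0006 0.0094] -0.087
154.4 [0.002  0.0188] -0.175
149.4 [0.0043 0.028 ] -0.262
144.4 [0.0073 0.0369] -0.349
139.4 [0.0111 0.0456] -0.436
--
134.4 [0.0045 0.0083] -0.087
129.4 [0.0098 0.0162] -0.175
124.4 [0.0157 0.0236] -0.262
119.4 [0.0222 0.0304] -0.349
114.4 [0.0293 0.0366] -0.436
--
109.4 [0.0076 0.0056] -0.087
104.4 [0.0157 0.0105] -0.175
99.4 [0.0242 0.0147] -0.262
97.2 [0.028  0.0163] -0.3
```

Call:
play_rows([
  [[-0.002,0.01,0,0,0,0,1],[-0.003,0.019,0,0,0,0,1],[-0.003,0.019,0,0,0,0,1]],
])

```text
time_s: 2.3
tcp_pos: [0.5002, 0.0046, 0.0654]
ee_rot: [[0.987, 0.161, 0.004], [0.161, -0.987, 0.001], [0.004, -0.0, -1.0]]
wrist_force: [-0.1, -0.5, -0.2]
gripper_width: 0.004
```

Call:
play_rows([
  [[-0.0034,0.0088,0,0,0,-0.087,1],[-0.0061,0.0179,0,0,0,-0.175,1],[-0.008,0.0272,0,0,0,-0.262,1],[-0.009,0.0366,0,0,0,-0.349,1],[-0.0092,0.046,0,0,0,-0.436,1]],
])

```text
time_s: 2.8
tcp_pos: [0.4905, 0.0497, 0.0649]
ee_rot: [[0.961, -0.276, 0.003], [-0.276, -0.961, 0.001], [0.002, -0.001, -1.0]]
wrist_force: [0.3, -1.2, -0.3]
gripper_width: 0.009
```

Call:
play_rows([
  [[0.0006,0.0094,0,0,0,-0.087,1],[0.002,0.0188,0,0,0,-0.175,1],[0.0043,0.028,0,0,0,-0.262,1],[0.0073,0.0369,0,0,0,-0.349,1],[0.0111,0.0456,0,0,0,-0.436,1]],
])

```text
time_s: 3.3
tcp_pos: [0.5012, 0.0951, 0.0647]
ee_rot: [[0.755, -0.656, 0.001], [-0.656, -0.755, 0.0], [0.001, -0.001, -1.0]]
wrist_force: [-0.2, -1.8, -0.3]
gripper_width: 0.006
```

Call:
play_rows([
  [[0.0045,0.0083,0,0,0,-0.087,1],[0.0098,0.0162,0,0,0,-0.175,1],[0.0157,0.0236,0,0,0,-0.262,1],[0.0222,0.0304,0,0,0,-0.349,1],[0.0293,0.0366,0,0,0,-0.436,1]],
])

```text
time_s: 3.8
tcp_pos: [0.5302, 0.1317, 0.0646]
ee_rot: [[0.407, -0.913, 0.0], [-0.913, -0.407, 0.0], [-0.0, -0.0, -1.0]]
wrist_force: [-0.3, -1.1, 0.8]
gripper_width: 0.006
```

Call:
play_rows([
  [[0.004,0.003,0,0,0,-0.045,1],[0.0076,0.0056,0,0,0,-0.087,1],[0.0116,0.008,0,0,0,-0.131,1],[0.0157,0.0105,0,0,0,-0.175,1],[0.02,0.0126,0,0,0,-0.218,1]],
])

```text
time_s: 4.3
tcp_pos: [0.5501, 0.1443, 0.0646]
ee_rot: [[0.201, -0.98, 0.0], [-0.98, -0.201, 0.0], [-0.0, -0.0, -1.0]]
wrist_force: [-0.8, 0.4, 0.4]
gripper_width: 0.004
```

```bash
python3 - <<'E'
from h import *
s=r.sense();print(s['tcp_pos'],s['ee_rot'][:,1],s['wrist_force'])
a=cap('scene','3scene')['image'][170:340,230:430];b=cap('side','3side')['image'][180:350,180:380]
cv2.imwrite('pics/c3.png',cv2.hconcat([cv2.resize(x,None,fx=2,fy=2)[:,:,::-1] for x in(a,b)]))
import m; m.jig('3')
E
```

```text
[0.55011222 0.14432639 0.06459902] [-9.79518508e-01 -2.01353604e-01 -4.68592433e-04] [-0.76645393  0.41852556  0.39090038]
scene plate ((597.9156494140625, 50.622337341308594), (134.96336364746094, 273.6977233886719), 7.427284240722656) 0.011817522564240956
0.045 374 ((608.3096923828125, 95.97586059570312), (42.56304168701172, 107.18871307373047), 11.746919631958008) [0.604 0.12  0.053] 0.0535968186536977
0.074 371 ((592.2124633789062, 72.70037841796875), (27.86733055114746, 97.32830810546875), 15.093473434448242) [0.594 0.076 0.081] 0.08112036158586511
0.092 1738 ((598.6011962890625, 104.80500793457031), (189.3604278564453, 200.57652282714844), 50.626502990722656) [0.606 0.12  0.16 ] 0.16705288009552993
side plate ((593.5438842773438, 97.973388671875), (130.068359375, 184.82333374023438), 7.158730506896973) 0.010859024228492609
0.045 226 ((605.2410278320312, 122.59473419189453), (33.548526763916016, 55.4152717590332), 6.629555702209473) [0.606 0.128 0.052] 0.052735532024319576
0.074 284 ((574.6337890625, 110.95341491699219), (41.79659652709961, 114.31121826171875), 15.58679485321045) [0.573 0.14  0.081] 0.08099106666635586
0.092 2425 ((563.948974609375, 81.72505950927734), (189.61903381347656, 210.30636596679688), 11.100181579589844) [0.549 0.16  0.164] 0.17151126038411368
```

View pics/c3.png

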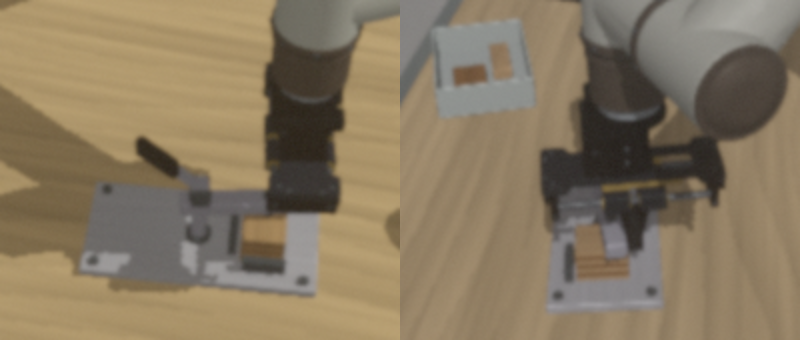

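The strap follows the finger, with the lever in tow. About 6–8° remain, so I'll creep to the stop watching the force.

Call:
play_rows([
  [[0.003,0.0015,0,0,0,-0.03,1],[0.006,0.003,0,0,0,-0.06,1],[0.008,0.0037,0,0,0,-0.08,1],[0.008,0.0037,0,0,0,-0.08,1]],
])

```text
time_s: 4.8
tcp_pos: [0.5587, 0.1477, 0.0637]
ee_rot: [[0.123, -0.992, 0.001], [-0.992, -0.123, 0.0], [-0.0, -0.001, -1.0]]
wrist_force: [1.4, 0.5, 0.3]
gripper_width: 0.005
```

Call:
play_rows([
  [[0.001,0,0,0,0,0,1],[0.002,0,0,0,0,0,1],[0.003,0,0,0,0,0,1]],
])

```text
time_s: 5.1
tcp_pos: [0.561, 0.1475, 0.0634]
ee_rot: [[0.124, -0.992, -0.001], [-0.992, -0.124, -0.0], [-0.0, 0.001, -1.0]]
wrist_force: [-1.0, -0.0, 0.8]
gripper_width: 0.007
```

Call:
play_rows([
  [[0.001,0,0,0,0,0,1],[0.002,0,0,0,0,0,1],[0.003,0,0,0,0,0,1]],
])

```text
time_s: 5.4
tcp_pos: [0.5642, 0.1475, 0.0635]
ee_rot: [[0.124, -0.992, -0.0], [-0.992, -0.124, -0.0], [-0.0, 0.0, -1.0]]
wrist_force: [-1.5, 0.9, -0.9]
gripper_width: 0.006
```

Call:
play_rows([
  [[0.001,0,0,0,0,0,1],[0.002,0,0,0,0,0,1]],
])

```text
time_s: 5.6
tcp_pos: [0.565, 0.1473, 0.0634]
ee_rot: [[0.123, -0.992, -0.003], [-0.992, -0.123, -0.001], [0.0, 0.003, -1.0]]
wrist_force: [-6.8, 2.1, 3.7]
gripper_width: 0.006
```

```bash
python3 - <<'E'
from h import *
s=r.sense();print(s['tcp_pos'],s['wrist_force'])
cap('scene','4scene');cap('side','4side')
import m; m.jig('4')
E
```

```text
[0.56495094 0.14734097 0.06336163] [-6.84026627  2.05114321  3.66526705]
scene plate ((595.3463134765625, 50.426002502441406), (141.5543975830078, 273.27056884765625), 7.207558631896973) 0.01175814052568902
0.045 287 ((610.9674072265625, 95.05269622802734), (32.58734893798828, 107.6683349609375), 5.554757118225098) [0.609 0.117 0.053] 0.053186200056199784
0.074 345 ((597.210205078125, 69.76158142089844), (29.394859313964844, 91.61554718017578), 7.3421125411987305) [0.598 0.074 0.081] 0.08122309005686157
0.092 1688 ((572.4680786132812, 102.61495971679688), (224.44215393066406, 159.28919982910156), 73.11105346679688) [0.622 0.119 0.159] 0.16696864197984645
side plate ((593.1295166015625, 97.34003448486328), (130.7706298828125, 183.08856201171875), 7.367182731628418) 0.010795841141207907
0.045 145 ((600.7866821289062, 135.0760040283203), (45.1162223815918, 78.76923370361328), 45.67604064941406) [0.609 0.129 0.052] 0.052526043383958165
0.074 219 ((577.0938110351562, 142.90512084960938), (41.85527420043945, 55.85987091064453), 7.844508171081543) [0.582 0.152 0.081] 0.08070670405185443
0.092 2415 ((566.255615234375, 149.63223266601562), (189.5917205810547, 77.73311614990234), 6.852559566497803) [0.564 0.164 0.163] 0.17028500626983545
```

The strap measures 7.3° in the scene cloud against the plate's 7.2–7.4°, and the contact force has risen, so it is at its stop. One more 1 mm nudge, then I back off and rise.

Call:
play_rows([
  [[0.0015,0,0,0,0,0,1],[0.0015,0,0,0,0,0,1]],
])

```text
time_s: 5.9
tcp_pos: [0.565, 0.1471, 0.0632]
ee_rot: [[0.123, -0.992, -0.006], [-0.992, -0.123, -0.001], [0.001, 0.006, -1.0]]
wrist_force: [-8.2, 2.1, 3.5]
gripper_width: 0.004
```

Call:
play_rows([
  [[-0.015,-0.001,0,0,0,0,1],[-0.03,-0.002,0,0,0,0,1],[-0.03,-0.002,0.045,0,0,0,1],[-0.03,-0.002,0.095,0,0,0,1],[-0.03,-0.002,0.156,0,0,0,1]],
])

```text
time_s: 6.4
tcp_pos: [0.538, 0.1453, 0.2106]
ee_rot: [[0.124, -0.992, 0.001], [-0.992, -0.124, -0.0], [0.0, -0.001, -1.0]]
wrist_force: [0.3, 1.4, 0.2]
gripper_width: 0.008
```

Call:
play_rows([
  [[0,-0.03,0,0,0,0,1],[0,-0.06,0,0,0,0,1],[0,-0.1,0,0,0,0,1],[0,-0.14,0,0,0,0,1],[0,-0.14,0,0,0,0,1]],
])

```text
time_s: 6.9
tcp_pos: [0.5378, 0.0018, 0.209]
ee_rot: [[0.119, -0.993, 0.001], [-0.993, -0.119, -0.001], [0.001, -0.001, -1.0]]
wrist_force: [-0.6, 0.0, 0.2]
gripper_width: 0.004
```

```bash
python3 - <<'E'
from h import *
s=r.sense();print(s['tcp_pos'],s['ee_rot'][:,1],s['wrist_force'])
a=cap('scene','5scene')['image'][170:340,230:430];b=cap('side','5side')['image'][180:350,180:380]
cv2.imwrite('pics/c5.png',cv2.hconcat([cv2.resize(x,None,fx=2,fy=2)[:,:,::-1] for x in(a,b)]))
for n in('scene','side'):
    P=cloud(dict(np.load(f'pics/5{n}.npz')))
    d=P[...,:2]-[.598,.046];yx=np.radians(7.2);jx=d@[np.cos(yx),np.sin(yx)];jy=d@[-np.sin(yx),np.cos(yx)]
    for lo in range(-80,130,10):
        k=(abs(jx)<.03)&(jy*1e3>=lo)&(jy*1e3<lo+10)&(P[...,2]>.06)&(P[...,2]<.2)
        if k.sum()>3: print(n,lo,k.sum(),'x',(np.percentile(jx[k],[3,50,97])*1e3).round(1),'z',np.percentile(P[...,2][k],[10,50,97]).round(3))
E
```

```text
[0.53777299 0.00183286 0.20904459] [-0.99290231 -0.11892608 -0.00125917] [-0.56026788  0.01666533  0.22576516]
scene -70 47 x [-7.9  5.  12.8] z [0.171 0.175 0.178]
scene -60 59 x [-10.    5.1  12.5] z [0.16  0.167 0.175]
scene -50 59 x [-9.4  6.5 13.1] z [0.148 0.156 0.163]
scene -40 56 x [-8.5  6.6 13.6] z [0.139 0.145 0.154]
scene -30 54 x [-7.4  4.1 12. ] z [0.082 0.133 0.142]
scene -20 92 x [-9.5  5.1 12.3] z [0.07  0.083 0.129]
scene -10 91 x [-9.1 10.3 14.5] z [0.074 0.103 0.116]
scene 0 94 x [-6.6 10.7 15.6] z [0.071 0.102 0.113]
scene 10 65 x [-11.5   6.6  14.1] z [0.071 0.082 0.107]
scene 20 57 x [-9.6  6.9 13.9] z [0.069 0.08  0.085]
scene 30 56 x [-9.1  6.3 13.8] z [0.069 0.081 0.086]
scene 40 55 x [-8.2  8.1 13.8] z [0.069 0.08  0.085]
scene 50 60 x [-10.9   5.7  13.1] z [0.068 0.08  0.084]
scene 60 54 x [-10.2   7.1  13.3] z [0.07  0.08  0.085]
scene 70 61 x [-7.1  8.1 13.5] z [0.066 0.082 0.09 ]
scene 80 56 x [-8.4  7.  12.2] z [0.069 0.08  0.091]
scene 90 56 x [-9.8  7.5 14.3] z [0.068 0.081 0.085]
scene 100 61 x [-10.6   6.1  13. ] z [0.068 0.081 0.086]
scene 110 53 
[... 452 characters left out ...]
102 0.109 0.115]
side 0 89 x [-10.4   2.8  14.9] z [0.084 0.1   0.111]
side 10 73 x [-10.5   1.8  13.6] z [0.08  0.087 0.104]
side 20 30 x [-9.8  1.7 13.4] z [0.078 0.081 0.084]
side 30 26 x [-9.8  1.6 13.2] z [0.079 0.08  0.082]
side 40 35 x [-9.8  1.5 13. ] z [0.078 0.081 0.083]
side 50 25 x [-9.7  1.4 11.3] z [0.079 0.081 0.083]
side 60 22 x [-9.8  2.5 12.8] z [0.079 0.081 0.084]
side 70 27 x [-9.8 -1.1 12.6] z [0.079 0.082 0.087]
side 80 42 x [-9.7  3.3 12.4] z [0.079 0.081 0.087]
side 90 33 x [-9.8 -0.9 12.2] z [0.079 0.081 0.083]
side 100 32 x [-9.7  1.1 12.1] z [0.079 0.081 0.083]
side 110 27 x [-9.7  1.1 11.9] z [0.079 0.081 0.083]
side 120 90 x [-9.4  1.1 12.3] z [0.065 0.074 0.082]
```

View pics/c5.png

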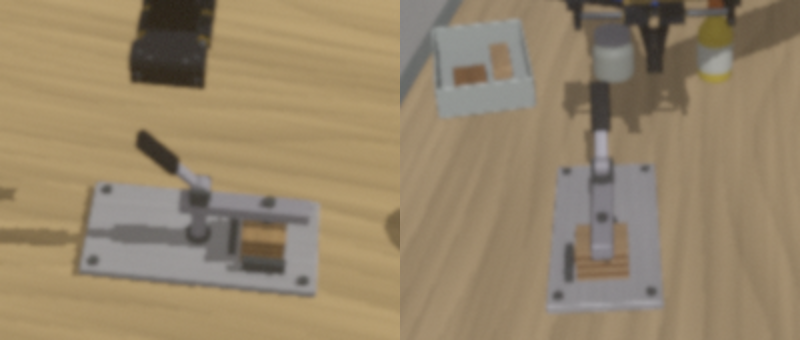

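Both views show the strap over the block and parallel to the plate. The lever is still up at about 49°, at jig x≈+1.5 mm, with its end near z 0.178. I'll move above the grip.

Call:
play_rows([
  [[0.03,0,0,0,0,0,1],[0.067,0,0,0,0,0,1],[0.067,0,0,0,0,0,1],[0.067,0,0,0,0,0,1]],
])

```text
time_s: 7.4
tcp_pos: [0.6051, 0.0064, 0.2077]
ee_rot: [[0.125, -0.992, -0.001], [-0.992, -0.125, -0.0], [0.0, 0.001, -1.0]]
wrist_force: [0.1, 0.0, -0.3]
gripper_width: 0.005
```

```bash
python3 - <<'E'
from h import *
s=r.sense();p=s['tcp_pos'];print(p)
a=np.radians(7.2);post=np.array([.5995,.046]);yj=np.array([-np.sin(a),np.cos(a)])
for f in (49,42,35,28,21,14,8,4,0,-2):
    t=np.radians(f);y=-(.075*np.cos(t)-.006*np.sin(t));z=.1+.075*np.sin(t)+.006*np.cos(t)+.0095*np.tan(max(t,0))
    print(f,(np.r_[post+y*yj,z]-p).round(4))
E
```

```text
[0.60506639 0.00644566 0.2076857 ]
49 [ 0.     -0.0048 -0.0362]
42 [ 0.0009 -0.0118 -0.0445]
35 [ 0.0017 -0.018  -0.0531]
28 [ 0.0024 -0.0233 -0.0621]
21 [ 0.0029 -0.0278 -0.0716]
14 [ 0.0034 -0.0312 -0.0814]
8 [ 0.0036 -0.0333 -0.09  ]
4 [ 0.0038 -0.0343 -0.0958]
0 [ 0.0038 -0.0349 -0.1017]
-2 [ 0.0039 -0.035  -0.1043]
```

Call:
play_rows([
  [[0,-0.003,-0.015,0,0,0,1],[0,-0.005,-0.03,0,0,0,1],[0,-0.005,-0.036,0,0,0,1],[0.0005,-0.008,-0.04,0,0,0,1],[0.001,-0.012,-0.0445,0,0,0,1]],
])

```text
time_s: 7.9
tcp_pos: [0.6056, -0.0061, 0.1647]
ee_rot: [[0.125, -0.992, 0.001], [-0.992, -0.125, 0.0], [-0.0, -0.001, -1.0]]
wrist_force: [-2.2, 1.4, 0.6]
gripper_width: 0.005
```

Call:
play_rows([
  [[0.0005,-0.003,-0.0045,0,0,0,1],[0.001,-0.006,-0.009,0,0,0,1],[0.0012,-0.009,-0.0135,0,0,0,1],[0.0015,-0.0115,-0.0175,0,0,0,1],[0.0017,-0.0135,-0.022,0,0,0,1]],
])

```text
time_s: 8.4
tcp_pos: [0.6079, -0.0204, 0.142]
ee_rot: [[0.124, -0.992, 0.001], [-0.992, -0.124, -0.0], [0.0, -0.001, -1.0]]
wrist_force: [0.4, 0.0, 1.5]
gripper_width: 0.001
```

Call:
play_rows([
  [[0,-0.0025,-0.005,0,0,0,1],[0.0003,-0.004,-0.01,0,0,0,1],[0.0005,-0.0055,-0.015,0,0,0,1],[0.0007,-0.007,-0.02,0,0,0,1],[0.001,-0.008,-0.025,0,0,0,1]],
])

```text
time_s: 8.9
tcp_pos: [0.6083, -0.0282, 0.1166]
ee_rot: [[0.124, -0.992, -0.0], [-0.992, -0.124, -0.0], [0.0, 0.0, -1.0]]
wrist_force: [0.0, -0.7, 2.3]
gripper_width: 0.006
```

Call:
play_rows([
  [[0,-0.0005,-0.003,0,0,0,1],[0,-0.001,-0.006,0,0,0,1],[0,-0.0015,-0.009,0,0,0,1],[0,-0.0015,-0.01,0,0,0,1],[0,-0.0015,-0.01,0,0,0,1]],
])

```text
time_s: 9.4
tcp_pos: [0.6081, -0.0293, 0.1067]
ee_rot: [[0.124, -0.992, -0.001], [-0.992, -0.124, 0.0], [-0.0, 0.001, -1.0]]
wrist_force: [1.1, 0.1, 1.3]
gripper_width: 0.005
```

Call:
play_rows([
  [[0,0,-0.001,0,0,0,1],[0,0,-0.002,0,0,0,1],[0,0,-0.002,0,0,0,1]],
])

```text
time_s: 9.7
tcp_pos: [0.6082, -0.0294, 0.1063]
ee_rot: [[0.124, -0.992, 0.0], [-0.992, -0.124, -0.0], [0.0, -0.0, -1.0]]
wrist_force: [-2.7, 0.5, 7.1]
gripper_width: 0.007
```

Call:
play_rows([
  [[0,0,-0.001,0,0,0,1],[0,0,-0.002,0,0,0,1],[0,0,-0.002,0,0,0,1]],
])

```text
time_s: 10.0
tcp_pos: [0.6085, -0.0294, 0.1061]
ee_rot: [[0.125, -0.992, 0.001], [-0.992, -0.125, -0.001], [0.001, -0.001, -1.0]]
wrist_force: [-5.0, 1.3, 14.0]
gripper_width: 0.006
```

The tip has stopped at z 0.106 and the force is rising, so the lever is on its down-stop. I'll lift straight up, move clear and check.

Call:
play_rows([
  [[0,0,0.02,0,0,0,1],[0,0,0.06,0,0,0,1],[0,0,0.1,0,0,0,1],[-0.04,0,0.13,0,0,0,1],[-0.08,0,0.15,0,0,0,1]],
])

```text
time_s: 10.5
tcp_pos: [0.5283, -0.0292, 0.2546]
ee_rot: [[0.123, -0.992, 0.002], [-0.992, -0.123, 0.001], [-0.0, -0.002, -1.0]]
wrist_force: [0.6, 0.4, 1.3]
gripper_width: 0.006
```

```bash
python3 - <<'E'
from h import *
s=r.sense();print(s['tcp_pos'],s['time_s'],s['wrist_force'])
a=cap('scene','6scene')['image'][170:340,230:430];b=cap('side','6side')['image'][180:350,180:380]
cv2.imwrite('pics/c6.png',cv2.hconcat([cv2.resize(x,None,fx=2,fy=2)[:,:,::-1] for x in(a,b)]))
P=cloud(dict(np.load('pics/6side.npz')))
d=P[...,:2]-[.5995,.046];yx=np.radians(7.2);jx=d@[np.cos(yx),np.sin(yx)];jy=d@[-np.sin(yx),np.cos(yx)]
for lo in range(-100,130,20):
    k=(abs(jx)<.03)&(jy*1e3>=lo)&(jy*1e3<lo+20)&(P[...,2]>.07)&(P[...,2]<.2)
    if k.sum()>3: print(lo,'x',(np.percentile(jx[k],[3,50,97])*1e3).round(1),'z',np.percentile(P[...,2][k],[10,50,97]).round(3))
# block tops before/after (orange)
for f in('side','6side','scene','6scene'):
    c=dict(np.load(f'pics/{f}.npz'));P=cloud(c);I=c['image'].astype(int)
    k=(P[...,2]>.046)&(P[...,2]<.058)&(I[...,0]-I[...,2]>30)&(abs(P[...,0]-.59)<.06)&(abs(P[...,1]-.12)<.06)
    q=P[k];print(f,np.percentile(q,[3,97],axis=0).round(4).tolist())
    for nm,lo,hi in(('mug',.02,.1),):pass
A,B=[np.load(f'pics/{f}.npz')['image'].astype(int) for f in('scene','6scene')]
for n,(u0,u1,v0,v1) in dict(mug=(460,515,245,300),glue=(170,200,180,232),jar=(143,180,240,282)).items(): print(n,abs(A-B)[v0:v1,u0:u1].mean())
E
```

```text
[ 0.52833592 -0.02918222  0.25458229] 10.5 [0.58343295 0.4126171  1.29487246]
-100 x [-10.    0.1  10.1] z [0.102 0.105 0.107]
-80 x [-10.   -0.1  12.5] z [0.103 0.104 0.107]
-60 x [-10.   -0.3  12.1] z [0.1   0.104 0.107]
-40 x [-5.7  1.9  7.2] z [0.101 0.102 0.104]
-20 x [-12.4  -2.9  13.4] z [0.1   0.104 0.109]
0 x [-12.1   1.5  13.2] z [0.081 0.094 0.11 ]
20 x [-11.3   0.1  11.9] z [0.079 0.081 0.083]
40 x [-11.3  -0.   11.6] z [0.079 0.081 0.083]
60 x [-11.3  -0.1  11.2] z [0.079 0.081 0.083]
80 x [-11.3  -0.3  10.8] z [0.079 0.081 0.082]
100 x [-11.3  -0.5  10.4] z [0.079 0.081 0.083]
120 x [-11.2  -0.3  10.5] z [0.072 0.078 0.082]
side [[0.5642, 0.0985, 0.0482], [0.6192, 0.1482, 0.0553]]
6side [[0.5629, 0.0992, 0.0478], [0.6206, 0.1495, 0.055]]
scene [[0.5614, 0.0981, 0.0486], [0.6215, 0.1459, 0.057]]
6scene [[0.5946, 0.1008, 0.0467], [0.6226, 0.1467, 0.0567]]
mug 1.3671625344352618
glue 7.364316239316239
jar 9.422350922350923
```

View pics/c6.png

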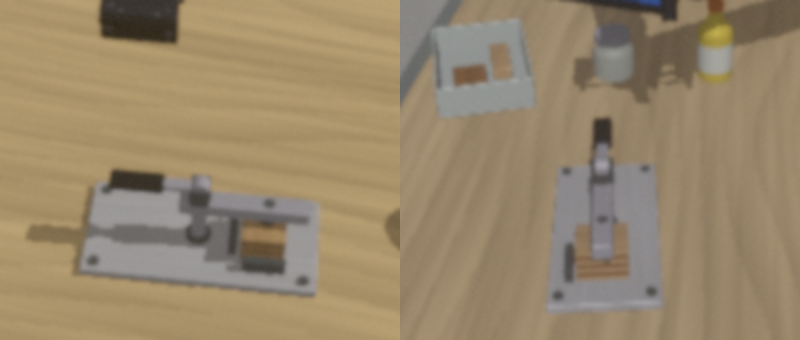

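```bash
python3 -c "
from station import r
print(r.finish_job())"
```

```text
the job is handed in; nothing more can be done
None
```

The clamp is closed: the strap is at its stop over the block and the cam lever is fully down. I handed the job in at about 10.6 s of the 53 s allowed.

**Strap:** I pushed it clockwise with the back of the shut fingers until it stopped moving. It held still under about 8 N. Its line then matched the jig's yaw: 7.3° for the strap and 7.2–7.4° for the plate.

**Lever:** Only after that did I press the lever down with the fingertips. They stopped at z = 0.106 m with the force rising to 14 N.

**Last checks, with the arm lifted clear:**
- The lever is level, with its top at about 0.105 m along the grip.
- The strap has not moved since the push. Its line drifts only about 0.6 mm over 100 mm, or about 0.3°, which is within calibration error.
- The side camera puts the block's edges within about 1.5 mm of where they started. The scene camera's comparison was no use in x, because the strap now hides part of the block's top.
- The mug's patch of the picture is essentially unchanged. The glue and jar patches did change in brightness, which I put down to the arm's moving shadow. Both look in place in the pictures, and the arm never went near them. I did not measure their positions.
- I could not see the pad pressing on the block. I infer it from the lever being fully down.

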